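# Weigh the hardware pail on the sprung hook

## Robot

A 6-joint arm with a two-finger parallel gripper is mounted at the origin on the work surface. World frame = base frame: x ahead of the robot, y to its left, z up, the work surface at z = 0. Lengths are in mm, angles in rad, forces in N, time in s.
With the tool pointing down it reaches from about 400 to 925 mm from the base axis. Payload 12.5 kg.
Tool frame: the origin (TCP) lies at the centre of the arm's flange, where the gripper is bolted on; the fingertips stand 190 mm ahead of it and the grasp point (between the pads) lies env.grip_point_offset ahead of it (env.grip_point_offset is the distance from the TCP to the grasp point, in mm); z points along the fingers, x is the direction in which the jaws open and shut, and the axes are right-handed (so a half turn about z gives the same grasp; the last joint's range is limited). The gripper opens to 95 mm and grips with 3 to 60 N. Pads are 20 mm wide; open, the fingers measure 119 mm over their backs; the gripper's body (75 mm by 180 mm) begins 59 mm behind the grasp point.
Start: joints at [1.162, 0.491, 1.559, -0, 1.092, -0.106], TCP at [186.347, 596.573, 404.761] pointing down, gripper open.
Joint ranges: [-3.1, 3.1], [-0.84, 2.19], [0.05, 2.79], [-1.13, 4.28], [0.06, 2.93], [-2.69, 2.69]. Speed limits (rad/s): [2.22, 2.22, 2.79, 3.14, 3.14, 3.14].

## Interface

Orientations are given as [roll, pitch, yaw] about the fixed x, y, z axes, in that order (R = Rz(yaw) Ry(pitch) Rx(roll)).
In Python, from cell import state, read_camera, camera_model, job_done, env gives the robot as it stands.
- The arm moves only by the tool arm_command, never from a script. Its argument "steps" is a list of rows, each a list of 6 numbers: the shift along the tool's x, y, z in cm, then the turn, a rotation vector about the tool's x, y, z in degrees. In form: [[dx, dy, dz, rx, ry, rz], ...]. A call has 1 to 12 rows; each row is the pose to reach, as a shift and turn from the pose commanded when the call began, along the tool's axes at that moment; what a row does not reach only later rows make up. A row lasts 1/12 s, in which the tool goes at most 41.7 mm and 7.16 degrees, less where a joint would pass 70% of its speed; a pose out of reach is approached as far as the arm can. A call with a gripper value outside its range is refused whole. "jaw" is the finger opening in cm, from 0 to 9.51, set as the call begins (left out, the last holds). The fingers move at their own pace and stop on an object; the grip force is fixed at half the most. Time passes only in rows, so rows that repeat a pose let the fingers close. It gives the time, the measured TCP pose, the force and the opening at its end, in the units of the state.
- state(): the state, without advancing time (a new reading comes with each control period).
- read_camera(name): name is "scene" or "top" or "wrist"; returns the picture (420x560x3 uint8, red, green, blue); there is no depth.
- camera_model(name): a dict with "K" (3x3 intrinsics, pixels), "k1" (the pictures are not rectified: a ray, as slopes to the right and down, at radius r is drawn at 1 + k1 r^2 times it, then the intrinsics apply), "xyz" and "rotation" of the camera in the world. Camera axes: x right, y up, looking along -z (the intrinsics and any distortion apply to the point x, -y, -z); pixel columns grow to the right and rows downward; lengths in mm; the calibration is good to about 2 mm. A picture is of the moment at which its call begins: read the wrist's pose just before it. camera_model takes no time and is no camera call; for the wrist camera it gives the pose at the moment of the call.
- job_done(): hands the job in, once; it reports no verdict.
The state is a dict: "t": time; "joints": joint angles; "qvel": joint speeds; "tau": joint torques, N m; "eef_pos": TCP position; "tcp_rot": TCP orientation; "ft_force": force on the tool from outside, world axes, zero at the start; "moment": the same for the moment, N m; "opening": opening from 0.0 (shut) to 1.0 (fully open).
Only numpy, scipy, OpenCV 4.12 (cv2) and the standard library are available. Lean on these libraries where they do the work, as an engineer would, in place of code of your own. Each camera call takes 0.05 s, during which the arm holds its last target. There are 200 camera calls.

## Task

Weigh the pail of hardware: with the pail still standing on the bench, swing its folded bail up until it stands upright by itself, untouched. Then lift the pail by the bail and hang the middle of the bail's cross-bar on the balance's sprung hook, letting it down gently so that the hook never hits its bottom stop, and leave it hanging still. Do not tip the pail over or shift the other things on the bench.

Things in the scene. Friction and masses are not known exactly. Their poses are not given: they have to be found in the camera images.
- pail: Round open steel pail of brass hardware, 75 mm high, 100 mm wide at the foot, 116 mm at the rim, 0.35 to 0.6 kg, standing on the bench. Origin: centre of its underside; z up. Its bail's hinge line runs parallel to the pail's y axis through the pail's axis, 66 mm above the origin. The folded bail lies on the -x side.
- bail (a joint): Swing of the pail's dark wire bail, rad: 0 folded (leaning out to the pail's -x side, 20 degrees above level, on a stop), 1.22 upright, 1.32 its other stop just past upright, where it stays by itself. It swings freely: let go below 1.22 it falls back.
- bail_bar (a point): Centre of the bail's cross-bar. The bail is a U of 10 mm round bar, 142 mm wide over all; the cross-bar is parallel to the hinge, 95 mm from it, straight over 110 mm, along this point's y axis. Upright it is 161 mm above the pail's underside.
- balance: Fixed sprung-hook balance: grey base plate 130 x 110 x 15 mm and an upright column 32 mm thick, its axis 105 mm in +x from the origin, holding the hook's rod. Origin: on the bench, plumb below the hook's seat; z up. The hook reaches from the column towards -x, open end and upturned tip at -x. Nothing stands above the hook's tip.
- hook_seat (a point): Where the middle of the cross-bar rests, bar along this point's y; 245 mm above the bench unloaded, sinks with the hook. Axes as the balance's. Hook: steel strap 24 mm wide, 6 mm thick, bent to a shallow V below this point; tip 34 mm towards -x, rising 34 mm above it; towards +x it rises 8 mm and runs level to the rod. Fingers holding the bar must be beside the strap.
- hook (a joint): How far the hook has sunk, m: 0 unloaded, 0.045 at its bottom stop. Spring 260 N/m after the first 0.7 N; the pail's weight sinks it 0.010 to 0.021 and it bobs for about a second; the pail may swing for a few seconds more.
- tacker: Blue staple tacker 164 x 28 mm, 60 mm high, loose bystander. Origin: centre of its underside.
- mat_cutter: Green mat cutter 140 x 55 mm, 38 mm high, loose bystander. Origin: centre of its underside.
- easel_back: Flat brass hinged easel back 130 x 70 mm, 11 mm high, loose bystander. Origin: centre of its underside.
Mind the look-alikes: they are no part of the job. Of the things shaped like the pail, the steel one is meant.

How it is judged:
By the outcome, as a careful person would: the job done as asked, in the order asked, and still so for the second after the job is handed in, with the robot touching nothing.
It also fails if it takes over 72 s, if anything falls off the work surface, if the arm or the gripper's body presses on something with over 40 N, if the wrist force passes 120 N, or if a joint passes its speed limit or range.

## Working session

There is one attempt and no reset: what is moved stays moved. The work goes in short steps, Python scripts to look and compute and a tool call to move; the robot and the scene stay as the last step left them, time stands still between calls to the robot, and variables do not carry over. Pictures are saved under pics/ and viewed, about 8 in all and at most 12, crops included, and the job is handed in when it is done.

Besides the shell and the picture viewer there is one more tool, called in YAML: its name, and indented under it one key for each argument. arm_command: Moves the arm, as the interface text tells. Its arguments: {"type":"object","properties":{"steps":{"type":"array"},"jaw":{"type":"number"}},"required":["steps"]}

```bash
mkdir -p pics; ls; python3 - <<'E'
from cell import *
import cv2
print(state(), env.grip_point_offset)
for n in("scene","top"):
    im=read_camera(n);cv2.imwrite(f"pics/{n}0.png",im[...,::-1]);m=camera_model(n);print(n,m)
E
```

```text
pics
{'t': 0.0, 'joints': array([ 1.16238933e+00,  4.91562949e-01,  1.55946894e+00, -3.22265163e-05,
        1.09167308e+00, -1.05608250e-01]), 'qvel': array([-1.29287588e-03,  6.71817571e-04,  4.23881347e-04,  9.47977743e-04,
        7.29217664e-05,  6.46236530e-04]), 'tau': array([ 6.50090478e-04, -6.12653732e+01, -2.58185077e+01,  6.93249959e-02,
        4.81622654e-02, -7.76069078e-05]), 'eef_pos': array([186.34144156, 596.53700796, 404.15280663]), 'tcp_rot': array([-3.14150382e+00,  1.10913777e-03,  1.26801251e+00]), 'ft_force': array([-0.03278751, -0.26132159,  0.07309141]), 'moment': array([0.00128248, 0.03011424, 0.01054259]), 'opening': 1.0039647424943583} 171.3
scene {'K': array([[429.87155178,   0.        , 283.425216  ],
       [  0.        , 429.87155178, 204.75998169],
       [  0.        ,   0.        ,   1.        ]]), 'k1': -0.09703093931417991, 'xyz': array([ 916.35384147,  716.6625294 , 1109.2911402 ]), 'rotation': array([ 7.27888740e-01, -3.22708916e-04,  2.60464919e+00])}
top {'K': array([[379.23360932,   0.        , 279.41752788],
       [  0.        , 379.23360932, 210.06766221],
       [  0.        ,   0.        ,   1.        ]]), 'k1': -0.08335625708953905, 'xyz': array([ 407.93600261,   27.75507751, 1064.32562116]), 'rotation': array([ 0.09399787, -0.01290973, -1.58946974])}
```

View pics/scene0.png

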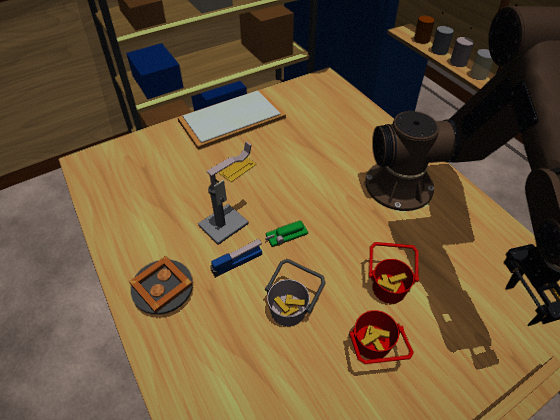

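View pics/top0.png

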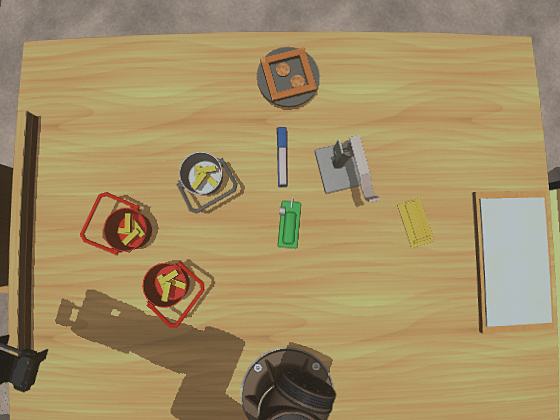

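The scene shows the steel pail at about (288,300), with its bail leaning up and left, and the balance at about (222,215). In the top view the pail is at (203,173) and the balance at about (345,165). The two red pails are look-alikes. Next I'll enlarge both views.

```bash
cat > h.py <<'E'
from cell import *
import numpy as np, cv2
from scipy.spatial.transform import Rotation as R
from scipy.optimize import least_squares
def proj(n,P,m=None):
    m=m or camera_model(n); P=np.atleast_2d(P)
    c=(P-m['xyz'])@R.from_euler('xyz',m['rotation']).as_matrix()
    s=np.c_[c[:,0],-c[:,1]]/-c[:,2:]; s=s*(1+m['k1']*(s**2).sum(1,keepdims=True))
    return s@m['K'][:2,:2].T+m['K'][:2,2]
def at_z(n,uv,z,m=None):
    m=m or camera_model(n)
    return least_squares(lambda p:proj(n,[p[0],p[1],z],m)[0]-uv,[500,0]).x
def tri(uvs): # {cam:uv}
    r=least_squares(lambda p:np.concatenate([proj(n,p)[0]-u for n,u in uvs.items()]),[500,0,100]); return r.x,r.cost
E
python3 - <<'E'
import cv2
a=cv2.imread('pics/top0.png')[120:230,165:400];b=cv2.imread('pics/scene0.png')[135:340,185:335]
a=cv2.resize(a,None,fx=3.4,fy=3.4,interpolation=2);b=cv2.resize(b,None,fx=2.9,fy=2.9,interpolation=2)
cv2.imwrite('pics/topc.png',a);cv2.imwrite('pics/scc.png',b);print(a.shape,b.shape)
E
```

```text
(374, 799, 3) (594, 435, 3)
```

View pics/topc.png

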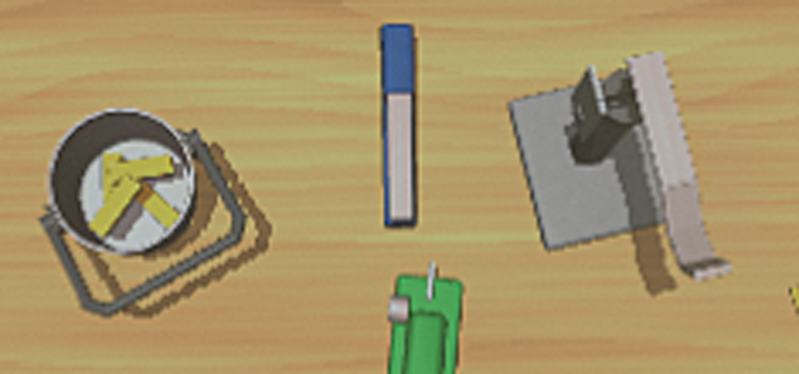

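View pics/scc.png

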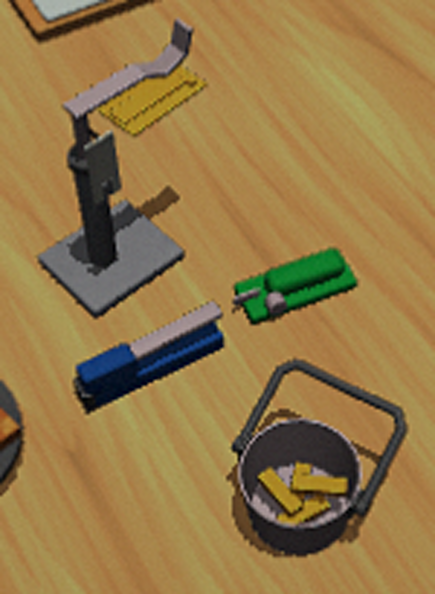

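```bash
python3 - <<'E'
from h import *
T=lambda u:np.array(u)/3.4+[165-.35,120-.35]
S=lambda u:np.array(u)/2.9+[185-.35,135-.35]
M={n:camera_model(n) for n in('top','scene')}
def fit(obs,x0,loc):
    def f(p):
        c,s=np.cos(p[2]),np.sin(p[2]);o=[]
        for n,l,uv in obs:
            l=loc(l,p);o.append(proj(n,[p[0]+c*l[0]-s*l[1],p[1]+s*l[0]+c*l[1],l[2]],M[n])[0]-uv)
        return np.concatenate(o)
    r=least_squares(f,x0,loss='soft_l1');print(r.x.round(3));print(f(r.x).reshape(-1,2).round(1).tolist());return r.x
c0=at_z('top',T([122,181]),75,M['top']);b0=at_z('top',T([168,270]),98,M['top']);d=c0-b0
print(c0,b0,np.linalg.norm(d))
obs=[('top',(0,0,75),T([123,181])),('scene',(0,0,75),S([299,478])),('top',(-89,0,98.5),T([168,270])),('scene',(-89,0,98.5),S([346,388]))]
fit(obs,[*c0,np.arctan2(d[1],d[0])],lambda l,p:l)
# balance
k=(lambda l,p:(l[0]+p[3],l[1],l[2]) if l[2]==15 else l)
t0=at_z('top',T([708,270]),279,M['top']);e0=at_z('top',T([645,58]),250,M['top']);d=e0-t0;u=d/np.linalg.norm(d)
print(t0,e0,np.linalg.norm(d))
s0=t0+34*u
# base corners local (±65,±55): -x side lower in top
obs=[('top',(-34,0,279),T([712,268])),('scene',(-34,0,279),S([184,27])),
('top',(65,-55,15),T([510,102])),('top',(-65,-55,15),T([546,250])),
('scene',(65,-55,15),S([97,308])),('scene',(65,55,15),S([40,260])),('scene',(-65,-55,15),S([183,254])),('scene',(-65,55,15),S([127,203]))]
for sg in(1,-1):
    o=[(n,(l[0],sg*l[1],l[2]),uv) for n,l,uv in obs];fit(o,[*s0,np.arctan2(u[1],u[0]),50],k)
for n,l in(('tacker',[398,126]),('cutter',[425,340])):print(n,at_z('top',T(l),40,M['top']))
E
```

```text
[603.54762802 220.40018771] [530.10269895 180.83788031] 83.42262147506415
[6.06966e+02 2.21820e+02 5.03000e-01]
[[-0.8, -1.3], [0.2, -1.6], [0.7, 0.4], [0.1, 0.8]]
[ 501.59501945 -180.80129766] [ 644.96408699 -153.40029079] 145.96405277940946
[ 527.253 -158.921    0.762   87.392]
[[-0.5, 0.1], [0.1, -0.5], [1.0, 0.4], [23.2, -10.8], [-0.1, 0.5], [52.4, 24.7], [-15.7, -10.7], [34.8, 13.6]]
[ 5.36215e+02 -1.75851e+02  2.16000e-01  9.27110e+01]
[[-0.1, -0.1], [-0.1, -0.6], [-0.8, -0.6], [-0.2, 0.1], [-0.2, 2.0], [-0.8, -1.1], [1.5, -1.0], [0.1, -1.5]]
tacker [651.74563606   3.66182998]
cutter [477.70559718 -14.49189512]
```

arm_command:
  steps:
    - [-29.7,45.1,5.4,0,0,44]
    - [-29.7,45.1,5.4,0,0,44]
    - [-29.7,45.1,5.4,0,0,44]
    - [-29.7,45.1,5.4,0,0,44]
    - [-29.7,45.1,5.4,0,0,44]
    - [-29.7,45.1,5.4,0,0,44]
    - [-29.7,45.1,5.4,0,0,44]
    - [-29.7,45.1,5.4,0,0,44]
    - [-29.7,45.1,5.4,0,0,44]
    - [-29.7,45.1,5.4,0,0,44]
    - [-29.7,45.1,5.4,0,0,44]
    - [-29.7,45.1,5.4,0,0,44]
  jaw: 4.5

```text
t: 1.1
eef_pos: [502.3, 209.6, 354.7]
tcp_rot: [-3.141, 0.0, 0.5]
ft_force: [0.8, 0.6, 0.9]
opening: 0.47
```

```bash
cat >> h.py <<'E'
def go(p,yaw=None,s=None):
    "tool-axis deltas (cm,deg) to move grasp point to world p with tool down, jaw axis at yaw"
    s=s or state(); A=R.from_euler('xyz',s['tcp_rot'])
    B=R.from_euler('xyz',[np.pi,0,s['tcp_rot'][2] if yaw is None else yaw])
    t=np.array(p)+[0,0,env.grip_point_offset]
    print('t',round(s['t'],2),'go',(A.inv().apply(t-s['eef_pos'])/10).round(2),np.degrees((A.inv()*B).as_rotvec()).round(1))
def gp(s=None):
    s=s or state(); A=R.from_euler('xyz',s['tcp_rot']); return s['eef_pos']+A.apply([0,0,env.grip_point_offset])
E
python3 - <<'E'
from h import *
s=state();print(s['eef_pos'],s['tcp_rot'],gp(s));go([528,179,180],.5)
m=camera_model('wrist');im=read_camera('wrist');print(m)
cv2.imwrite('pics/w1.png',im[...,::-1])
E
```

```text
[502.29483272 209.62290317 354.67931514] [-3.14144998e+00  2.14359856e-04  5.00027963e-01] [502.25089114 209.62674493 183.37932082]
t 1.1 go [0.79 3.92 0.34] [-0.  0.  0.]
{'K': array([[357.67959678,   0.        , 278.33804388],
       [  0.        , 357.67959678, 205.73420417],
       [  0.        ,   0.        ,   1.        ]]), 'k1': -0.052745124783161935, 'xyz': array([463.19881059, 283.490672  , 335.18462043]), 'rotation': array([-3.02802404e-01, -3.61083219e-04,  4.99302866e-01])}
```

View pics/w1.png

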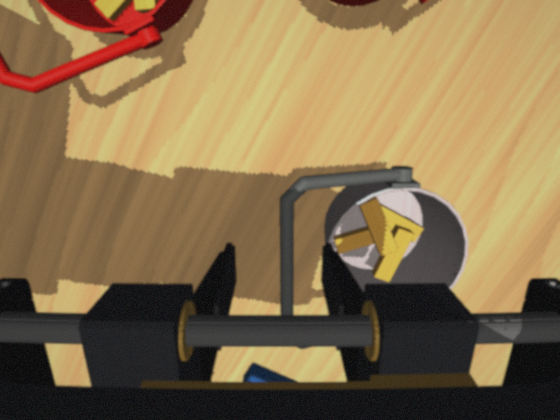

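The wrist view shows the bail's cross-bar at column 287, parallel to the fingers' plane and between them. The leg corner is near (288,184) and the hinge near (403,178).

```bash
python3 - <<'E'
from h import *
m=camera_model('wrist')
for uv,z in(([287.5,250],98.5),([287.5,300],98.5),([290,184],98.5),([403,178],66)): print(uv,at_z('wrist',uv,z,m))
c=np.array([606,222]);y=.5
f=lambda l,c=c,y=y:[c[0]+np.cos(y)*l[0]-np.sin(y)*l[1],c[1]+np.sin(y)*l[0]+np.cos(y)*l[1],l[2]]
for l in([-89,66,98.5],[0,66,66],[-89,0,98.5]):print(l,f(l),proj('wrist',f(l),m))
# rim silhouettes
th=np.linspace(0,2*np.pi,12,endpoint=False);print(proj('wrist',[f([58*np.cos(t),58*np.sin(t),75]) for t in th],m).round())
E
```

```text
[287.5, 250] [524.43420866 188.03568894]
[287.5, 300] [544.42721582 151.83267142]
[290, 184] [502.33215311 231.60625844]
[403, 178] [581.65975621 270.91412491]
[-89, 66, 98.5] [np.float64(496.25306644387945), np.float64(237.25157614899052), 98.5] [[286.15709963 172.63144879]]
[0, 66, 66] [np.float64(574.3579144521226), np.float64(279.9204490847646), 66] [[401.7418475  163.41930168]]
[-89, 0, 98.5] [np.float64(527.8951519917568), np.float64(179.33112706422594), 98.5] [[285.88254696 261.70008601]]
[[468. 247.]
 [465. 213.]
 [441. 186.]
 [405. 176.]
 [365. 186.]
 [336. 213.]
 [324. 248.]
 [333. 281.]
 [357. 303.]
 [390. 311.]
 [425. 302.]
 [454. 279.]]
```

arm_command:
  steps:
    - [0.9,2.5,0,0,0,0]
    - [0.9,4.5,1,0,0,0]
    - [0.9,4.5,3,0,0,0]
    - [0.9,4.5,5,0,0,0]
    - [0.9,4.5,6.5,0,0,0]
    - [0.9,4.5,7.5,0,0,0]
    - [0.9,4.5,8,0,0,0]
    - [0.9,4.5,8,0,0,0]
    - [0.9,4.5,8,0,0,0]
  jaw: 2.6

```text
t: 1.9
eef_pos: [531.0, 176.5, 275.4]
tcp_rot: [3.142, -0.0, 0.5]
ft_force: [-0.4, -0.3, -0.2]
opening: 0.27
```

```bash
python3 - <<'E'
from h import *
s=state();print(s['eef_pos'],gp(s),s['ft_force'],s['opening'])
im=read_camera('wrist')
cv2.imwrite('pics/w2.png',im[...,::-1])
E
```

```text
[530.971244   176.48493878 275.36389799] [531.03322212 176.50766184 104.06391071] [-0.42505485 -0.32086807 -0.22459536] 0.27027964862410053
```

View pics/w2.png

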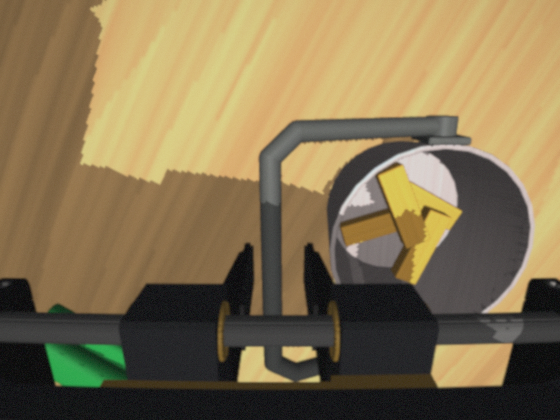

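The bar is at column 271 between the finger edges at 252 and 307, a few mm off the jaw centre. The bend runs between (266,157) and (296,128), with the far bend at about (272,370). The hinge is at (445,128).

```bash
python3 - <<'E'
from h import *
m=camera_model('wrist');g=gp()
y=.5;ex=np.array([np.cos(y),np.sin(y)]);ey=np.array([-ex[1],ex[0]])
for uv,z in(([270.5,180],98.5),([271.5,240],98.5),([270,128],98.5),([272,375],98.5),([448,128],66),([533,225],75)):
    p=at_z('wrist',uv,z,m);d=p-g[:2];print(uv,p.round(1),'rel to grasp, pail axes',(d@ex).round(1),(d@ey).round(1))
E
```

```text
[270.5, 180] [506.8 216.2] rel to grasp, pail axes -2.4 46.5
[271.5, 240] [521.1 190.6] rel to grasp, pail axes -2.1 17.2
[270, 128] [495.6 236.5] rel to grasp, pail axes -2.5 69.6
[272, 375] [559.4 119.9] rel to grasp, pail axes -2.4 -63.2
[448, 128] [578.8 279.1] rel to grasp, pail axes 91.0 67.2
[533, 225] [649.1 258.7] rel to grasp, pail axes 142.9 15.6
```

```bash
python3 - <<'E'
from h import *
s=state();print(s['t'],s['joints'])
E
```

```text
1.95 [ 2.02849442e-01  5.64177558e-01  1.84787970e+00  1.42347338e-04
  7.28516593e-01 -2.97525378e-01]
```

arm_command:
  steps:
    - [-0.25,-0.3,0.3,0,0,0]
    - [-2.3,-0.3,0.63,0,7,0]
    - [-4.65,-0.3,1.08,0,15,0]
    - [-4.65,-0.3,1.08,0,15,0]
    - [-4.65,-0.3,1.08,0,15,0]
    - [-4.65,-0.3,1.08,0,15,0]

```text
t: 2.45
eef_pos: [489.4, 157.0, 264.9]
tcp_rot: [-3.141, -0.261, 0.5]
ft_force: [0.2, -0.0, -0.1]
opening: 0.27
```

arm_command:
  steps:
    - [0,0,0,0,0,0]
    - [0,0,0,0,0,0]
    - [0,0,0,0,0,0]
    - [0,0,0,0,0,0]
    - [0,0,0,0,0,0]
  jaw: 0

```text
t: 2.87
eef_pos: [488.8, 156.9, 264.1]
tcp_rot: [-3.141, -0.262, 0.5]
ft_force: [-0.1, 1.7, -0.5]
opening: 0.096
```

```bash
cat > arc.py <<'E'
from h import *
s=state();A=R.from_euler('xyz',s['tcp_rot']);g=gp(s)
print(s['t'],g,s['tcp_rot'],s['ft_force'],s['opening'],s['joints'])
# hinge from start bar = grasp xy; yaw .5
ex=np.array([np.cos(.5),np.sin(.5),0]);ez=np.array([0,0,1])
for k in range(1,24):
    ph=np.radians(20+75.5*k/23)
    d=ex*95*(np.cos(np.radians(20))-np.cos(ph))+ez*95*(np.sin(ph)-np.sin(np.radians(20)))
    th=-(np.degrees(ph)-20)
    r=R.from_rotvec([0,np.radians(th),0])   # in tool axes
    L=env.grip_point_offset*(np.array([0,0,1])-r.apply([0,0,1]))
    print(k,((A.inv().apply(d)+L)/10).round(2).tolist(),round(th,1))
E
python3 arc.py
```

```text
2.8667 [527.63171041 178.11961287  98.61849152] [-3.14146637 -0.26154237  0.50039014] [-0.05560819  1.71178854 -0.53179445] 0.09554697695275993 [ 0.16821333  0.51886963  2.02088499  0.23973255  0.36357872 -0.54625902]
1 [1.31, 0.0, -0.41] -3.3
2 [2.63, 0.0, -0.74] -6.6
3 [3.98, 0.0, -1.0] -9.8
4 [5.33, 0.0, -1.18] -13.1
5 [6.7, 0.0, -1.28] -16.4
6 [8.06, 0.0, -1.3] -19.7
7 [9.43, 0.0, -1.25] -23.0
8 [10.79, 0.0, -1.11] -26.3
9 [12.14, 0.0, -0.9] -29.5
10 [13.48, 0.0, -0.61] -32.8
11 [14.8, 0.0, -0.25] -36.1
12 [16.1, 0.0, 0.19] -39.4
13 [17.36, 0.0, 0.7] -42.7
14 [18.6, 0.0, 1.29] -46.0
15 [19.8, 0.0, 1.94] -49.2
16 [20.96, 0.0, 2.66] -52.5
17 [22.08, 0.0, 3.45] -55.8
18 [23.15, 0.0, 4.3] -59.1
19 [24.18, 0.0, 5.21] -62.4
20 [25.14, 0.0, 6.18] -65.7
21 [26.05, 0.0, 7.2] -68.9
22 [26.9, 0.0, 8.27] -72.2
23 [27.69, 0.0, 9.39] -75.5
```

arm_command:
  steps:
    - [1.31,0,-0.41,0,-3.3,0]
    - [2.63,0,-0.74,0,-6.6,0]
    - [3.98,0,-1.0,0,-9.8,0]
    - [5.33,0,-1.18,0,-13.1,0]
    - [6.7,0,-1.28,0,-16.4,0]
    - [8.06,0,-1.3,0,-19.7,0]
    - [9.43,0,-1.25,0,-23.0,0]
    - [10.79,0,-1.11,0,-26.3,0]
    - [10.79,0,-1.11,0,-26.3,0]
    - [10.79,0,-1.11,0,-26.3,0]

```text
t: 3.7
eef_pos: [577.4, 205.4, 302.4]
tcp_rot: [-3.141, 0.196, 0.5]
ft_force: [0.9, 0.9, -1.5]
opening: 0.096
```

```bash
python3 - <<'E'
from h import *
s=state();print(s['t'],gp(s),s['tcp_rot'],s['ft_force'],s['opening'],s['joints'])
im=read_camera('scene');cv2.imwrite('pics/s3.png',cv2.resize(im[180:360,200:400,::-1],None,fx=3,fy=3))
A=R.from_euler('xyz',s['tcp_rot'])
ex=np.array([np.cos(.5),np.sin(.5),0]);ez=np.array([0,0,1]);D=np.radians;p0=46.3
for k in range(1,13):
    ph=p0+(95.5-p0)*k/12
    d=ex*95*(np.cos(D(p0))-np.cos(D(ph)))+ez*95*(np.sin(D(ph))-np.sin(D(p0)))
    th=-(ph-p0); r=R.from_rotvec([0,D(th),0])
    L=env.grip_point_offset*(np.array([0,0,1])-r.apply([0,0,1]))
    print(k,((A.inv().apply(d)+L)/10).round(2).tolist(),round(th,1))
E
```

```text
3.7 [548.0750867  189.38658629 134.35080161] [-3.14144555  0.19618464  0.50045391] [ 0.86150164  0.8999175  -1.52375352] 0.09594826589318008 [ 0.24071494  0.60958156  1.65256349 -0.05694235  1.06993178 -0.22760418]
1 [1.63, 0.0, -0.5] -4.1
2 [3.3, 0.0, -0.88] -8.2
3 [4.99, 0.0, -1.14] -12.3
4 [6.69, 0.0, -1.28] -16.4
5 [8.4, 0.0, -1.29] -20.5
6 [10.11, 0.0, -1.19] -24.6
7 [11.8, 0.0, -0.96] -28.7
8 [13.48, 0.0, -0.61] -32.8
9 [15.12, 0.0, -0.14] -36.9
10 [16.73, 0.0, 0.44] -41.0
11 [18.29, 0.0, 1.14] -45.1
12 [19.79, 0.0, 1.94] -49.2
```

View pics/s3.png

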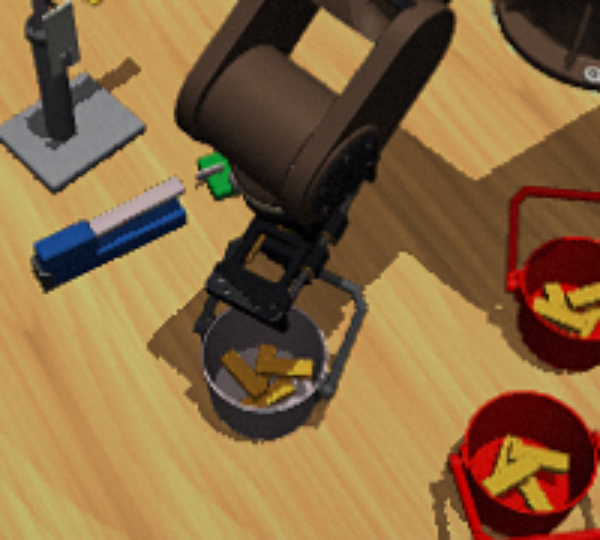

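The pail is still standing (centre about (265,370) in the crop) and the bail follows the grip with low forces, so I'll continue the arc.

arm_command:
  steps:
    - [1.63,0,-0.5,0,-4.1,0]
    - [3.3,0,-0.88,0,-8.2,0]
    - [4.99,0,-1.14,0,-12.3,0]
    - [6.69,0,-1.28,0,-16.4,0]
    - [8.4,0,-1.29,0,-20.5,0]
    - [10.11,0,-1.19,0,-24.6,0]
    - [11.8,0,-0.96,0,-28.7,0]
    - [13.48,0,-0.61,0,-32.8,0]
    - [15.12,0,-0.14,0,-36.9,0]
    - [16.73,0,0.44,0,-41.0,0]
    - [18.29,0,1.14,0,-45.1,0]
    - [19.79,0,1.94,0,-49.2,0]

```text
t: 4.75
eef_pos: [744.7, 296.4, 244.6]
tcp_rot: [-3.14, 1.058, 0.501]
ft_force: [-5.0, -0.7, 14.9]
opening: 0.099
```

arm_command:
  steps:
    - [0,0,0,0,0,0]
    - [0,0,0,0,0,0]
    - [0,0,0,0,0,0]

```text
t: 5.0
eef_pos: [744.1, 296.1, 245.1]
tcp_rot: [-3.14, 1.056, 0.501]
ft_force: [-1.6, -0.4, 4.1]
opening: 0.094
```

```bash
python3 - <<'E'
from h import *
s=state();print(s['t'],gp(s),s['tcp_rot'],s['ft_force'],s['moment'],s['opening'],s['joints'])
g=gp(s);print('pail-axis rel x',(g[:2]-[605.9,221])@[np.cos(.5),np.sin(.5)])
E
```

```text
5.0 [613.27610698 224.649708   160.71058125] [-3.14037691  1.05592102  0.501016  ] [-1.6131705  -0.43341504  4.07845167] [-0.13235499  0.38346043 -0.07418578] 0.0940341184305497 [ 0.31284405  1.05053435  0.92948237 -0.20128506  2.20020849 -0.21302243]
pail-axis rel x 8.222906079989427
```

arm_command:
  steps:
    - [0,0,0,0,0,0]
    - [0,0,0,0,0,0]
    - [0,0,0,0,0,0]
    - [0,0,-1.5,0,0,0]
    - [0,0,-4,0,0,0]
    - [0,0,-7,0,0,0]
    - [0,0,-10,0,0,0]
    - [0,0,-10,0,0,0]
    - [0,0,-10,0,0,0]
  jaw: 3.4

```text
t: 5.75
eef_pos: [821.2, 338.5, 293.4]
tcp_rot: [3.141, 1.054, 0.5]
ft_force: [0.8, -0.4, -0.4]
opening: 0.357
```

```bash
python3 - <<'E'
from h import *
s=state();print(s['t'],s['eef_pos'],s['ft_force'])
im=read_camera('top');a=cv2.resize(im[110:230,150:290,::-1],None,fx=3,fy=3,interpolation=2)
im=read_camera('scene');b=cv2.resize(im[235:345,235:375,::-1],None,fx=3,fy=3,interpolation=2)
cv2.imwrite('pics/s4.png',np.vstack([a,b])[:600]);print(a.shape,b.shape)
g=[s['eef_pos'][0],s['eef_pos'][1]]
f=lambda l,c=(605.9,221),y=.5:[c[0]+np.cos(y)*l[0]-np.sin(y)*l[1],c[1]+np.sin(y)*l[0]+np.cos(y)*l[1],l[2]]
for l in([9.5,66,160],[9.5,-66,160],[0,0,75]):
    print(((proj('top',f(l))-[150,110])*3+1).round(),((proj('scene',f(l))-[235,235])*3+[1,361]).round())
E
```

```text
5.75 [821.22694385 338.47271362 293.40470196] [ 0.75949922 -0.37951979 -0.35462959]
(360, 420, 3) (330, 420, 3)
[[ 55. 197.]] [[224. 542.]]
[[197. 117.]] [[ 90. 473.]]
[[152. 187.]] [[161. 548.]]
```

View pics/s4.png

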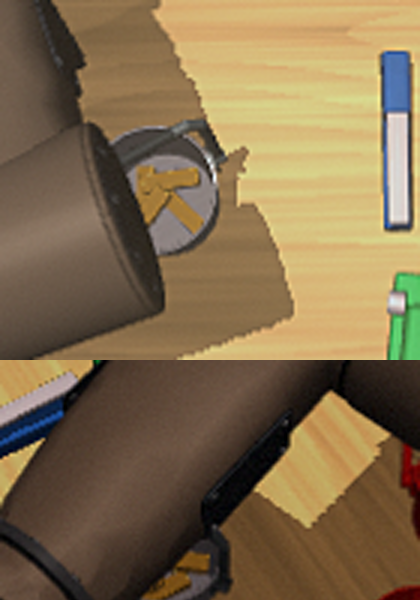

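The bail stands alone at the predicted upright corner, (200,120) in the top crop. Now I'll plan the return to tool-down above the bar, offset 28 mm along it.

```bash
python3 - <<'E'
from h import *
c=np.array([605.9,221]);y=.5
t=[c[0]+np.cos(y)*9.5+np.sin(y)*28,c[1]+np.sin(y)*9.5-np.cos(y)*28]
print(t);go([*t,245],y)
E
```

```text
[np.float64(627.6609494188763), np.float64(200.98223088380948)]
t 5.85 go [-22.32   2.76  14.39] [-0.  60.6  0. ]
```

arm_command:
  steps:
    - [-2.5,0.3,1.6,0,6.7,0]
    - [-5,0.6,3.2,0,13.4,0]
    - [-7.4,0.9,4.8,0,20.2,0]
    - [-9.9,1.2,6.4,0,27,0]
    - [-12.4,1.5,8,0,33.7,0]
    - [-14.9,1.8,9.6,0,40.4,0]
    - [-17.4,2.1,11.2,0,47.1,0]
    - [-19.8,2.4,12.8,0,53.9,0]
    - [-22.3,2.75,14.4,0,60.6,0]
    - [-22.3,2.75,14.4,0,60.6,0]
    - [-22.3,2.75,14.4,0,60.6,0]

```text
t: 6.77
eef_pos: [625.7, 200.3, 418.7]
tcp_rot: [-3.141, -0.002, 0.498]
ft_force: [0.9, -0.2, -0.2]
opening: 0.36
```

```bash
python3 - <<'E'
from h import *
s=state();print(s['t'],gp(s),s['tcp_rot'],s['ft_force'],s['opening'])
m=camera_model('wrist');im=read_camera('wrist');cv2.imwrite('pics/w5.png',im[...,::-1])
f=lambda l,c=(605.9,221),y=.5:[c[0]+np.cos(y)*l[0]-np.sin(y)*l[1],c[1]+np.sin(y)*l[0]+np.cos(y)*l[1],l[2]]
for l in([9.5,60,160.5],[9.5,0,160.5],[9.5,-28,160.5],[0,58,75],[-58,0,75],[58,0,75]): print(l,proj('wrist',f(l),m).round(1))
c=(605.9,221);y=.5
go([c[0]+np.cos(y)*9.5+np.sin(y)*28,c[1]+np.sin(y)*9.5-np.cos(y)*28,160.5],y)
E
```

```text
6.7667 [625.9699586  200.49083395 247.43553403] [-3.14148971e+00 -1.66785396e-03  4.98414381e-01] [ 0.85688518 -0.19062522 -0.15590661] 0.35981823994400397
[9.5, 60, 160.5] [[278.6  87.9]]
[9.5, 0, 160.5] [[278.8 179.7]]
[9.5, -28, 160.5] [[278.9 218.3]]
[0, 58, 75] [[267.4  92.1]]
[-58, 0, 75] [[204.7 158.6]]
[58, 0, 75] [[331.5 158.2]]
t 6.82 go [0.08 0.04 8.59] [-0.   0.  -0.1]
```

View pics/w5.png

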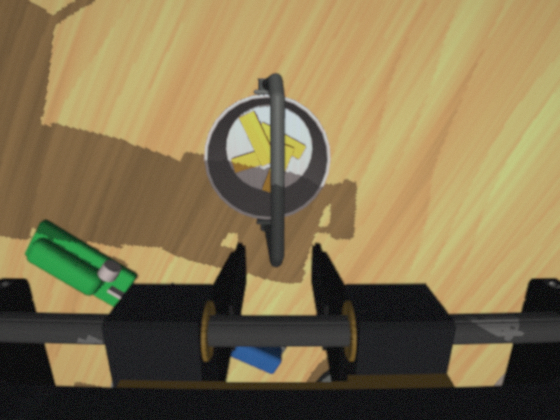

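The upright bar runs straight from (276,78) to (277,262), within 1 mm of my prediction. I'll descend and grip.

arm_command:
  steps:
    - [0,0,3,0,0,0]
    - [0,0,6,0,0,0]
    - [0,0,8,0,0,0]
    - [0,0,8.7,0,0,0]
    - [0,0,8.7,0,0,0]
    - [0,0,8.7,0,0,0]

```text
t: 7.32
eef_pos: [628.3, 201.8, 330.1]
tcp_rot: [-3.141, -0.0, 0.5]
ft_force: [-0.3, 0.5, 0.1]
opening: 0.358
```

arm_command:
  steps:
    - [0,0,0,0,0,0]
    - [0,0,0,0,0,0]
    - [0,0,0,0,0,0]
    - [0,0,0,0,0,0]
    - [0,0,0,0,0,0]
    - [0,0,-0.2,0,0,0]
    - [0,0,-0.5,0,0,0]
    - [0,0,-1,0,0,0]
    - [0,0,-1.5,0,0,0]
    - [0,0,-2,0,0,0]
    - [0,0,-2,0,0,0]
    - [0,0,-2,0,0,0]
  jaw: 0

```text
t: 8.32
eef_pos: [627.8, 201.4, 350.9]
tcp_rot: [3.141, -0.002, 0.5]
ft_force: [-0.1, 0.2, -4.1]
opening: 0.095
```

```bash
python3 - <<'E'
from h import *
s=state();print(s['t'],gp(s),s['tcp_rot'],s['ft_force'],s['moment'],s['opening'])
E
```

```text
8.3167 [628.16751362 201.58148717 179.5903375 ] [ 3.14143697e+00 -2.46186428e-03  5.00101859e-01] [-0.07291228  0.15929125 -4.05538795] [-0.12278167 -0.07496659 -0.03033505] 0.09545334293494227
```

arm_command:
  steps:
    - [0,0,-0.5,0,0,0]
    - [0,0,-1.5,0,0,0]
    - [0,0,-3,0,0,0]
    - [0,0,-4.5,0,0,0]
    - [0,0,-6,0,0,0]
    - [0,0,-7.5,0,0,0]
    - [0,0,-9,0,0,0]
    - [0,0,-10.3,0,0,0]
    - [0,0,-11.2,0,0,0]
    - [0,0,-11.7,0,0,0]
    - [0,0,-11.7,0,0,0]
    - [0,0,-11.7,0,0,0]

```text
t: 9.32
eef_pos: [627.5, 201.2, 467.2]
tcp_rot: [-3.141, -0.001, 0.5]
ft_force: [0.3, -0.1, -3.8]
opening: 0.095
```

```bash
python3 - <<'E'
from h import *
s=state();print(s['t'],gp(s),s['tcp_rot'],s['ft_force'],s['moment'],s['opening'])
go([411,-142,296],.216)
E
```

```text
9.3167 [627.7395549  201.37789238 295.87007276] [-3.14141737e+00 -1.40695049e-03  4.99965813e-01] [ 0.34261943 -0.11516503 -3.7645558 ] [-0.20095914 -0.03024241 -0.04314215] 0.09477461087776974
t 9.32 go [-35.46  19.74  -0.07] [-0.  -0.1 16.3]
```

arm_command:
  steps:
    - [-0.4,0.2,0,0,0,0.5]
    - [-1.1,0.6,0,0,0,1.5]
    - [-2.1,1.2,0,0,0,3]
    - [-3.5,2,0,0,0,4.5]
    - [-5,2.8,0,0,0,6]
    - [-6.7,3.7,0,0,0,8]
    - [-8.5,4.7,0,0,0,10]
    - [-10.3,5.7,0,0,0,12]
    - [-12.1,6.7,0,0,0,13.5]
    - [-13.9,7.7,0,0,0,15]
    - [-15.7,8.7,0,0,0,16]
    - [-17.5,9.7,0,0,0,16.3]

```text
t: 10.32
eef_pos: [519.1, 30.9, 467.0]
tcp_rot: [-3.141, -0.001, 0.213]
ft_force: [-0.2, -0.7, -3.1]
opening: 0.097
```

```bash
python3 - <<'E'
from h import *
s=state();print(gp(s))
go([411,-142,296],.216)
E
```

```text
[519.36605004  30.98827647 295.740507  ]
t 10.32 go [-14.22  14.62  -0.05] [-0.  -0.1 -0.2]
```

arm_command:
  steps:
    - [-1.6,1.7,0,0,0,0]
    - [-3.2,3.3,0,0,0,0]
    - [-4.8,5,0,0,0,0]
    - [-6.4,6.6,0,0,0,0]
    - [-8,8.2,0,0,0,0]
    - [-9.4,9.7,0,0,0,0]
    - [-10.7,11,0,0,0,0]
    - [-11.8,12.1,0,0,0,0]
    - [-12.7,13.1,0,0,0,0]
    - [-13.4,13.8,0,0,0,0]
    - [-13.8,14.2,0,0,0,0]
    - [-13.9,14.3,0,0,0,0]

```text
t: 11.32
eef_pos: [414.6, -137.8, 466.9]
tcp_rot: [-3.141, -0.002, 0.214]
ft_force: [-0.1, -0.3, -3.8]
opening: 0.095
```

```bash
python3 - <<'E'
from h import *
s=state();print(gp(s),s['joints'])
go([429.8,-227.9,296],.216)
E
```

```text
[ 414.92722662 -137.63601607  295.55154755] [-4.72445056e-01  1.49477926e-01  1.90224342e+00  1.60402199e-03
  1.08876473e+00 -6.87025394e-01]
t 11.32 go [-0.43  9.13 -0.05] [-0.  -0.1 -0.1]
```

arm_command:
  steps:
    - [0,0.3,0,0,0,0]
    - [-0.1,1,0,0,0,0]
    - [-0.2,2.2,0,0,0,0]
    - [-0.3,3.6,0,0,0,0]
    - [-0.4,5.2,0,0,0,0]
    - [-0.4,6.6,0,0,0,0]
    - [-0.4,7.7,0,0,0,0]
    - [-0.4,8.5,0,0,0,0]
    - [-0.4,8.9,0,0,0,0]
    - [-0.4,9,0,0,0,0]
    - [-0.4,9,0,0,0,0]
    - [-0.4,9,0,0,0,0]

```text
t: 12.32
eef_pos: [430.6, -225.6, 466.8]
tcp_rot: [-3.141, -0.002, 0.216]
ft_force: [0.2, -0.6, -4.4]
opening: 0.101
```

```bash
python3 - <<'E'
from h import *
s=state();g=gp(s);print(s['t'],g,s['tcp_rot'])
m=camera_model('wrist');im=read_camera('wrist');sc=read_camera('scene')
x0,y0=190,120
b=cv2.resize(sc[y0:y0+180,x0:x0+187,::-1],None,fx=2.1,fy=2.1,interpolation=2)
a=im[...,::-1][:378,100:500]
cv2.imwrite('pics/w6.png',np.hstack([a,b]));print(a.shape,b.shape)
c=(536.2,-175.9);y=.216
f=lambda l:[c[0]+np.cos(y)*l[0]-np.sin(y)*l[1],c[1]+np.sin(y)*l[0]+np.cos(y)*l[1],l[2]]
for n,l in(('tip+',[-34,12,279]),('tip-',[-34,-12,279]),('far+',[105,12,253]),('far-',[105,-12,253]),('bar end+',[-115,55,296]),('bar mid',[-115,0,296])): print(n,proj('wrist',f(l),m).round(1)-[[100,0]],((proj('scene',f(l))-[x0,y0])*2.1+[400,0]).round())
E
```

```text
12.3167 [ 430.88473577 -225.36337715  295.45855123] [-3.14075256e+00 -1.62312686e-03  2.15883176e-01]
(378, 400, 3) (378, 393, 3)
tip+ [[336.5 193.1]] [[527.  53.]]
tip- [[330.4 238.3]] [[516.  45.]]
far+ [[542.7 182. ]] [[450. 113.]]
far- [[531.8 220. ]] [[440. 105.]]
bar end+ [[171.  102.6]] [[590.  33.]]
bar mid [[171.8 228.8]] [[564.  15.]]
```

View pics/w6.png

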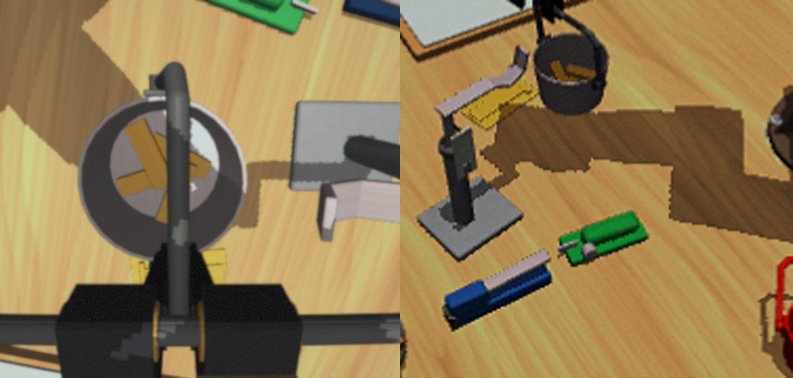

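```bash
python3 - <<'E'
from h import *
s=state();g=gp(s);m=camera_model('wrist')
y=.216;ex=np.array([np.cos(y),np.sin(y)]);ey=np.array([-ex[1],ex[0]])
for dz in(0,-10,-20): print(dz,[(proj('wrist',[*(g[:2]+99*ey*(1 if 1 else 0)),g[2]+dz],m)[0]-[100,0]).round().tolist()],(proj('wrist',[*(g[:2]+28*ey),g[2]-86+dz/3],m)[0]-[100,0]).round(), 'rim w',[(proj('wrist',[*(g[:2]+28*ey+k*ex),g[2]-86],m)[0,0]-100).round() for k in(-58,58)])
for uv in([332,184],[333,236],[320,187],[322,240]):
    for z in(279,265):
        d=at_z('wrist',np.array(uv)+[100,0],z,m)-[536.2,-175.9];print(uv,z,'local',(d@ex).round(1),(d@ey).round(1))
t=np.array([536.2,-175.9])-26*ey;go([*t,298],y)
E
```

```text
0 [[175.0, 55.0]] [176. 180.] rim w [np.float64(91.0), np.float64(261.0)]
-10 [[175.0, 58.0]] [176. 179.] rim w [np.float64(91.0), np.float64(261.0)]
-20 [[175.0, 60.0]] [176. 178.] rim w [np.float64(91.0), np.float64(261.0)]
[332, 184] 279 local -36.7 16.7
[332, 184] 265 local -30.5 13.2
[333, 236] 279 local -32.7 -10.7
[333, 236] 265 local -26.0 -16.4
[320, 187] 279 local -42.5 15.2
[320, 187] 265 local -36.7 11.6
[322, 240] 279 local -38.2 -12.9
[322, 240] 265 local -32.0 -18.8
t 12.42 go [11.37  0.02 -0.22] [-0.  -0.1  0. ]
```

arm_command:
  steps:
    - [0.1,0,-0.3,0,0,0]
    - [0.5,0,-0.3,0,0,0]
    - [1.2,0,-0.3,0,0,0]
    - [2.2,0,-0.3,0,0,0]
    - [3.5,0,-0.3,0,0,0]
    - [5,0,-0.3,0,0,0]
    - [6.5,0,-0.3,0,0,0]
    - [8,0,-0.3,0,0,0]
    - [9.3,0,-0.3,0,0,0]
    - [10.4,0,-0.3,0,0,0]
    - [11.1,0,-0.3,0,0,0]
    - [11.4,0,-0.3,0,0,0]

```text
t: 13.42
eef_pos: [543.3, -201.1, 469.5]
tcp_rot: [-3.141, -0.002, 0.216]
ft_force: [-0.2, 0.7, -3.8]
opening: 0.096
```

arm_command:
  steps:
    - [0,0,0,0,0,0]
    - [0,0,0,0,0,0]
    - [0,0,0,0,0,0]
    - [0,0,0,0,0,0]

```text
t: 13.75
eef_pos: [541.7, -201.7, 470.1]
tcp_rot: [-3.141, -0.002, 0.215]
ft_force: [0.3, -0.1, -3.7]
opening: 0.101
```

```bash
python3 - <<'E'
from h import *
s=state();g=gp(s);print(s['t'],g,s['tcp_rot'],s['ft_force'])
m=camera_model('wrist');im=read_camera('wrist')
x0,y0=190,60
cv2.imwrite('pics/w7.png',cv2.resize(im[y0:y0+245,x0:x0+200,::-1],None,fx=2.4,fy=2.4,interpolation=2))
c=(536.2,-175.9);y=.216
f=lambda l:[c[0]+np.cos(y)*l[0]-np.sin(y)*l[1],c[1]+np.sin(y)*l[0]+np.cos(y)*l[1],l[2]]
for l in([-34,12,279],[-34,-12,279],[50,12,253],[50,-12,253],[25,12,253]): print(l,(proj('wrist',f(l),m)-[[x0,y0]])*2.4)
E
```

```text
13.75 [ 541.94400003 -201.58439198  298.83117534] [-3.14113573e+00 -1.75066356e-03  2.15137021e-01] [ 0.34991822 -0.07935541 -3.74286347]
[-34, 12, 279] [[ 40.02265778 313.27668064]]
[-34, -12, 279] [[ 46.87483984 421.03038367]]
[50, 12, 253] [[416.28418288 284.28744691]]
[50, -12, 253] [[409.55800518 380.09728876]]
[25, 12, 253] [[310.83964115 284.35870052]]
```

View pics/w7.png

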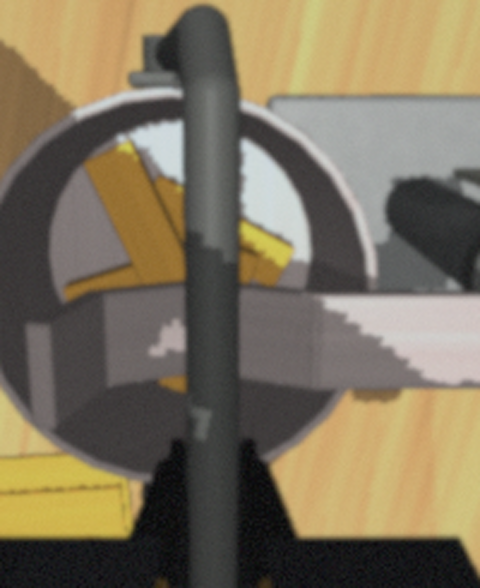

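The hook strap spans rows 293–385 in the crop (level part), with the tip at (27–52, 322–430). The bar at column 212 is over the V. The strap centre is about 2 mm further towards the fingers than I had estimated, so I'll shift 4 mm along the bar and then lower.

arm_command:
  steps:
    - [0,0.2,0,0,0,0]
    - [0,0.4,0.2,0,0,0]
    - [0,0.4,0.6,0,0,0]
    - [0,0.4,1.2,0,0,0]
    - [0,0.4,1.9,0,0,0]
    - [0,0.4,2.6,0,0,0]
    - [0,0.4,3.3,0,0,0]
    - [0,0.4,4,0,0,0]
    - [0,0.4,4.5,0,0,0]
    - [0,0.4,4.8,0,0,0]
    - [0,0.4,5,0,0,0]
    - [0,0.4,5,0,0,0]

```text
t: 14.8
eef_pos: [543.0, -205.4, 419.6]
tcp_rot: [-3.141, -0.001, 0.216]
ft_force: [0.3, 0.2, -4.0]
opening: 0.1
```

arm_command:
  steps:
    - [0,0,0.1,0,0,0]
    - [0,0,0.2,0,0,0]
    - [0,0,0.3,0,0,0]
    - [0,0,0.4,0,0,0]
    - [0,0,0.5,0,0,0]
    - [0,0,0.6,0,0,0]
    - [0,0,0.7,0,0,0]
    - [0,0,0.8,0,0,0]
    - [0,0,0.9,0,0,0]
    - [0,0,1.0,0,0,0]
    - [0,0,1.0,0,0,0]
    - [0,0,1.0,0,0,0]

```text
t: 15.8
eef_pos: [543.0, -205.4, 410.0]
tcp_rot: [-3.141, -0.002, 0.216]
ft_force: [0.3, -1.2, -0.5]
opening: 0.093
```

arm_command:
  steps:
    - [0,0,0.1,0,0,0]
    - [0,0,0.2,0,0,0]
    - [0,0,0.2,0,0,0]
    - [0,0,0.2,0,0,0]
    - [0,0,0.2,0,0,0]
    - [0,0,0.2,0,0,0]

```text
t: 16.3
eef_pos: [543.0, -205.4, 408.0]
tcp_rot: [-3.141, -0.002, 0.216]
ft_force: [-0.4, -0.9, -0.2]
opening: 0.095
```

```bash
python3 - <<'E'
from h import *
s=state();print(s['t'],gp(s),s['tcp_rot'],s['ft_force'],s['moment'],s['opening'])
E
```

```text
16.3 [ 543.32175003 -205.28122125  236.7177546 ] [-3.14113727e+00 -1.81548701e-03  2.15572485e-01] [-0.35818694 -0.85930206 -0.18080126] [-0.24067431  0.04247597  0.0373302 ] 0.09451399718799694
```

arm_command:
  steps:
    - [0,0,0.1,0,0,0]
    - [0,0,0.2,0,0,0]
    - [0,0,0.3,0,0,0]
    - [0,0,0.3,0,0,0]
    - [0,0,0.3,0,0,0]
    - [0,0,0.3,0,0,0]

```text
t: 16.8
eef_pos: [543.0, -205.5, 405.0]
tcp_rot: [-3.141, -0.002, 0.216]
ft_force: [-0.5, -1.4, -0.4]
opening: 0.097
```

arm_command:
  steps:
    - [0,0,0,0,0,0]
    - [0,0,0,0,0,0]

```text
t: 16.97
eef_pos: [543.0, -205.4, 405.0]
tcp_rot: [-3.141, -0.002, 0.216]
ft_force: [-0.5, -0.7, 0.1]
opening: 0.096
```

arm_command:
  steps:
    - [0,0,0,0,0,0]
    - [0,0,0,0,0,0]
    - [0,0,0,0,0,0]
    - [0,0,0,0,0,0]
    - [0,0,0,0,0,0]
    - [0,0,0,0,0,0]
  jaw: 4

```text
t: 17.47
eef_pos: [543.0, -205.4, 404.9]
tcp_rot: [-3.141, -0.002, 0.216]
ft_force: [0.3, 0.3, -0.0]
opening: 0.405
```

arm_command:
  steps:
    - [0,0,-0.5,0,0,0]
    - [0,0,-1.5,0,0,0]
    - [0,0,-3,0,0,0]
    - [0,0,-4.5,0,0,0]
    - [0,0,-6,0,0,0]
    - [0,0,-8,0,0,0]
    - [0,0,-10,0,0,0]
    - [0,0,-12,0,0,0]
    - [0,0,-12,0,0,0]

```text
t: 18.22
eef_pos: [542.5, -205.3, 529.8]
tcp_rot: [3.138, -0.007, 0.216]
ft_force: [0.5, -0.5, 0.8]
opening: 0.421
```

```bash
python3 - <<'E'
from h import *
s=state();print(s['t'],gp(s),s['ft_force'],s['opening'])
im=read_camera('wrist');cv2.imwrite('pics/w8.png',im[...,::-1])
x=np.hypot(*s['eef_pos'][:2]);print(x)
E
```

```text
18.2167 [ 543.82398642 -205.69895191  358.55188425] [ 0.46334183 -0.46668496  0.8362452 ] 0.4209679649136105
580.1023914434643
```

arm_command:
  steps:
    - [0,0,0,0,0,0]
    - [0,0,0,0,0,0]
    - [0,0,0,0,0,0]
    - [0,0,0,0,0,0]
    - [0,0,0,0,0,0]
    - [0,0,0,0,0,0]
    - [0,0,0,0,0,0]
    - [0,0,0,0,0,0]
    - [0,0,0,0,0,0]
    - [0,0,0,0,0,0]
    - [0,0,0,0,0,0]
    - [0,0,0,0,0,0]

```text
t: 19.27
eef_pos: [542.8, -205.5, 525.0]
tcp_rot: [-3.141, -0.002, 0.216]
ft_force: [0.1, 0.0, -0.4]
opening: 0.419
```

arm_command:
  steps:
    - [0,0,0,0,0,0]
    - [0,0,0,0,0,0]
    - [0,0,0,0,0,0]
    - [0,0,0,0,0,0]
    - [0,0,0,0,0,0]
    - [0,0,0,0,0,0]
    - [0,0,0,0,0,0]
    - [0,0,0,0,0,0]
    - [0,0,0,0,0,0]
    - [0,0,0,0,0,0]
    - [0,0,0,0,0,0]
    - [0,0,0,0,0,0]

```text
t: 20.27
eef_pos: [542.8, -205.5, 525.0]
tcp_rot: [-3.141, -0.002, 0.216]
ft_force: [-1.1, -0.6, -0.5]
opening: 0.426
```

arm_command:
  steps:
    - [0,0,0,0,0,0]
    - [0,0,0,0,0,0]
    - [0,0,0,0,0,0]
    - [0,0,0,0,0,0]
    - [0,0,0,0,0,0]
    - [0,0,0,0,0,0]
    - [0,0,0,0,0,0]
    - [0,0,0,0,0,0]
    - [0,0,0,0,0,0]
    - [0,0,0,0,0,0]
    - [0,0,0,0,0,0]
    - [0,0,0,0,0,0]

```text
t: 21.27
eef_pos: [542.8, -205.5, 524.9]
tcp_rot: [-3.141, -0.002, 0.216]
ft_force: [0.5, 0.1, 0.3]
opening: 0.421
```

arm_command:
  steps:
    - [0,0,0,0,0,0]
    - [0,0,0,0,0,0]
    - [0,0,0,0,0,0]
    - [0,0,0,0,0,0]
    - [0,0,0,0,0,0]
    - [0,0,0,0,0,0]
    - [0,0,0,0,0,0]
    - [0,0,0,0,0,0]
    - [0,0,0,0,0,0]
    - [0,0,0,0,0,0]
    - [0,0,0,0,0,0]
    - [0,0,0,0,0,0]

```text
t: 22.27
eef_pos: [542.8, -205.6, 525.0]
tcp_rot: [-3.141, -0.002, 0.216]
ft_force: [0.6, -1.0, 0.4]
opening: 0.421
```

```bash
python3 - <<'E'
from h import *
F=[]
for i in range(24): F.append(read_camera('wrist').astype(np.float32).mean(2))
print(state()['t'])
# sub-pixel motion of the view inside the pail/bail region
a=F[0][60:260,180:380]; w=cv2.createHanningWindow((200,200),cv2.CV_32F)
print([tuple(np.round(cv2.phaseCorrelate(a,f[60:260,180:380],w)[0],2)) for f in F[::3]])
print([round(float(np.abs(f-F[0])[60:260,180:380].mean()),2) for f in F[::3]])
im=read_camera('wrist')[...,::-1][:,100:500];sc=read_camera('scene')[90:290,170:361,::-1]
cv2.imwrite('pics/w9.png',np.hstack([im,cv2.resize(sc,(400,420),interpolation=2)]))
E
```

```text
23.4667
[(np.float64(0.0), np.float64(0.0)), (np.float64(0.2), np.float64(-0.12)), (np.float64(0.23), np.float64(-0.1)), (np.float64(0.29), np.float64(-0.14)), (np.float64(0.27), np.float64(-0.16)), (np.float64(0.43), np.float64(-0.11)), (np.float64(0.17), np.float64(-0.26)), (np.float64(0.21), np.float64(-0.1))]
[0.0, 38.58, 38.58, 38.58, 38.58, 38.58, 38.58, 38.58]
```

View pics/w9.png

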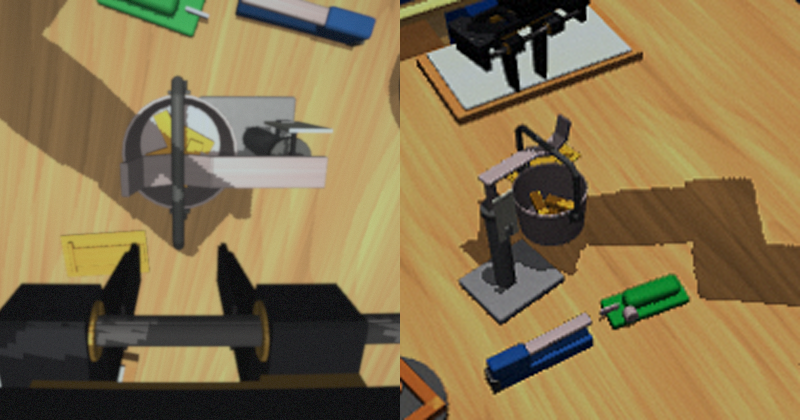

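The pail hangs on the hook: the bar is at column 178, rows 78–247, and the strap is near rows 160–190. I'll check that the bar is centred and still.

```bash
python3 - <<'E'
from h import *
m=camera_model('wrist');y=.216;ex=np.array([np.cos(y),np.sin(y)]);ey=np.array([-ex[1],ex[0]])
F=[read_camera('wrist').astype(np.float32) for i in range(12)]
print(state()['t'],[round(float(np.abs(F[i]-F[-1])[60:260,180:380].mean()),3) for i in range(12)],[f.mean().round(2) for f in F])
cv2.imwrite('pics/w10.png',F[-1][...,::-1])
old=cv2.imread('pics/w9.png')[:,:400].astype(float);print('vs w9',np.abs(old-F[-1][:,100:500,::-1])[60:260,80:280].mean())
for n,uv,z in(('bar+',[178,77],235),('bar-',[178,248],235),('strap level+',[300,157],242),('strap level-',[300,187],242),('tip+',[124,163],267),('tip-',[124,194],267)):
    d=at_z('wrist',np.array(uv)+[100,0],z,m)-[536.2,-175.9];print(n,(d@ex).round(1),(d@ey).round(1))
# row profile along strap column just right of the bar (col 292) and bar column extents
g=F[-1].mean(2);print('col 295',g[150:205,295].astype(int).tolist());print('bar top',g[65:95,278].astype(int).tolist());print('bar bot',g[235:260,278].astype(int).tolist())
E
```

```text
24.1667 [1.596, 1.589, 1.591, 1.589, 1.59, 1.589, 1.59, 1.593, 1.598, 1.586, 1.594, 0.0] [np.float32(106.79), np.float32(106.81), np.float32(106.8), np.float32(106.8), np.float32(106.8), np.float32(106.8), np.float32(106.79), np.float32(106.79), np.float32(106.81), np.float32(106.79), np.float32(106.79), np.float32(106.8)]
vs w9 1.593875
bar+ 2.0 65.9
bar- 1.8 -67.2
strap level+ 92.9 9.3
strap level- 95.2 -13.7
tip+ -34.6 9.5
tip- -35.5 -12.2
col 295 [130, 111, 103, 94, 96, 112, 141, 159, 164, 162, 150, 127, 108, 98, 94, 96, 96, 95, 98, 95, 98, 93, 95, 93, 99, 96, 98, 97, 98, 94, 97, 98, 97, 97, 96, 84, 72, 59, 58, 57, 53, 53, 57, 55, 58, 57, 56, 53, 57, 58, 53, 57, 57, 71, 92]
bar top [157, 157, 157, 156, 156, 158, 154, 157, 154, 150, 127, 102, 81, 75, 76, 72, 71, 73, 73, 75, 75, 73, 76, 75, 77, 73, 75, 76, 81, 86]
bar bot [58, 61, 60, 59, 57, 60, 55, 55, 48, 47, 44, 47, 46, 49, 64, 93, 121, 142, 155, 160, 160, 160, 161, 163, 164][ WARN:0@11.259] global loadsave.cpp:1063 imwrite_ Unsupported depth image for selected encoder is fallbacked to CV_8U.
```

The bar's middle is within about 1–2 mm of the strap centre, and nothing moves beyond sensor noise. Handing in.

```bash
python3 -c "
from cell import *
print(state()['t'],job_done())"
```

```text
the job is handed in; nothing more can be done
24.1667 None
```

The steel pail is hanging still on the balance's hook, and I handed the job in at 24.2 s. No verdict was reported.

- **Raising the bail:** I gripped the cross-bar and swung it about its hinge with the tool turning along with it, until it was about 5° past upright. I then let go and backed off. The top and wrist pictures showed it standing by itself, with the pail still where it was. The highest force I saw was about 15 N downward on the pail, at the end of the swing.
- **Lifting and hanging:** I gripped the bar about 28 mm off its middle, lifted the pail (about 3.8 N), brought it over the hook's tip and lowered it slowly until the wrist carried almost no load. Then I released and backed 120 mm up.
- **Last checks:**
  - The bar's middle was within about 1–2 mm of the strap's centre.
  - The last wrist frames differed only by camera noise, except that one earlier stillness check compared against an odd first frame. A second run, over 0.6 s, showed no motion.
  - The bystanders I could see had not moved.
- **Less certain:** The hook's travel was not measured directly. From the height at release I estimate about 12 mm, well short of the 45 mm stop. Early position estimates of the pail and hook disagreed by up to about 10 mm, but close-up views settled them before each grasp and the hanging.

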